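Refill the tin rack and drop its keeper bar

ROBOT

A 6-joint arm with a two-finger parallel gripper is mounted at the origin on the work surface. World frame = base frame: x ahead of the robot, y to its left, z up, the work surface at z = 0. Lengths are in m, angles in rad, forces in N, time in s.
With the tool pointing down it reaches from about 0.35 to 0.95 m from the base axis. Payload 17.4 kg.
Tool frame: the origin (TCP) lies between the finger pads; the fingertips stand 22 mm ahead of it and the grasp point (between the pads) lies 3 mm ahead of it; z points along the fingers, y is the line along which they close (so a half turn about z gives the same grasp; the last joint's range is limited). The gripper opens to 93 mm and grips with 3 to 60 N. Pads are 15 mm wide; open, the fingers measure 128 mm over their backs; the gripper's body (75 mm by 188 mm) begins 65 mm behind the grasp point.
Start: joints at [1.203, 0.116, 1.442, -0, 1.584, -0.038], TCP at [0.219, 0.639, 0.241] pointing down, gripper open.
Joint ranges: [-2.83, 2.83], [-0.83, 2.19], [0.07, 2.5], [-1.14, 4.28], [0.01, 3], [-2.97, 2.97]. Speed limits (rad/s): [1.89, 1.89, 2.22, 3.14, 3.14, 3.14].

INTERFACE

Orientations are given as a unit quaternion [w, x, y, z].
In Python, from station import * gives the robot as it stands.
- The arm moves only by the tool step_arm, never from a script. Its argument "moves" is text: rows parted by semicolons, each of 5 numbers parted by spaces: the shift along the world's x, y, z as a fraction of full scale, then the turn about the world's z as a fraction of full scale, then the closure, from 0 (fully open) to 1 (shut). In form: x y z twist fingers; .... A call has exactly 5 rows; each row shifts and turns the commanded pose from where the row before left it; what a row does not reach is not made up. Full scale, the value 1, is 2.5 cm for a shift and 0.1 rad for a turn. A row lasts 1/12 s, in which the tool goes at most 41.7 mm and 7.16 degrees, less where a joint would pass 70% of its speed; a pose out of reach is approached as far as the arm can. A call with a number of a shift or a turn outside -1 to 1 is refused whole. A call with a gripper value outside its range is refused whole. The fingers move at their own pace and stop on an object; the grip force is fixed at half the most. Time passes only in rows, so rows that do not move let the fingers close, or fill a call up. It gives the time, the measured TCP pose, the force, the opening and the grip force at its end, in the units of the state.
- state(): the state, without advancing time (a new reading comes with each control period).
- get_image(name): name is "side" or "top"; returns the picture (384x512x3 uint8, red, green, blue); there is no depth.
- camera_params(name): a dict with "fx", "fy", "cx", "cy" (pixels), "world_from_camera" (4x4, takes a point from camera to world coordinates). Camera axes: x right, y up, looking along -z (the intrinsics and any distortion apply to the point x, -y, -z); pixel columns grow to the right and rows downward; lengths in m; the calibration is good to about 2 mm. A picture is of the moment at which its call begins. camera_params takes no time and is no camera call.
- job_done(): hands the job in; it is judged then, once.
The state is a dict: "t": time; "joints": joint angles; "joint_velocities": joint speeds; "tau": joint torques, N m; "tool_pos": TCP position; "orientation": TCP orientation; "contact_force": force on the tool from outside, world axes, zero at the start; "ft_torque": the same for the moment, N m; "finger_gap": opening from 0.0 (shut) to 1.0 (fully open); "grip_force": force on a finger pad.
Only numpy, scipy, OpenCV 4.12 (cv2) and the standard library are available. Lean on these libraries where they do the work, as an engineer would, in place of code of your own. Each camera call takes 0.05 s, during which the arm holds its last target. There are 200 camera calls.

TASK

Two of the four bays of the blue tin rack are empty: slide the two spare yellow tins from the bench, upright, into the empty bays, one in each, right back in the bay. Then swing the keeper bar over and fully down in front of the tins. Leave the two tins already in the rack where they are, and do not tip any tin or knock the other things on the bench about.

Things in the scene. Friction and masses are not known exactly. Their poses are not given: they have to be found in the camera images.
- rack: Blue steel rack fixed to the bench: a row of 4 bays open at front, top and underneath (tins stand on the bench, no sill). Origin on the bench mid-row, in line with the centres of home tins; x points into the bays, y left along the row. Back wall's inner face at x=50 mm, 60 mm high. Walls 6 mm thick, 50 mm high, x=-35 to 50 mm, at y=0, +-118, +-236 mm: bays 112 mm wide.
- bay1 (a point): Bay 1 of 4 (1 is leftmost, 4 rightmost seen from the robot): point on the bench where the centre of a tin fully home in this bay lies, at rack y=177 mm; axes as the rack's.
- bay2 (a point): Bay 2 of 4 (1 is leftmost, 4 rightmost seen from the robot): point on the bench where the centre of a tin fully home in this bay lies, at rack y=59 mm; axes as the rack's.
- bay3 (a point): Bay 3 of 4 (1 is leftmost, 4 rightmost seen from the robot): point on the bench where the centre of a tin fully home in this bay lies, at rack y=-59 mm; axes as the rack's.
- bay4 (a point): Bay 4 of 4 (1 is leftmost, 4 rightmost seen from the robot): point on the bench where the centre of a tin fully home in this bay lies, at rack y=-177 mm; axes as the rack's.
- keeper (a joint): Angle of the keeper bar, a steel bail (10 mm round, 500 mm wide, 125 mm from hinge to bar, arms outside the rack's ends) hinged along the rack's y at rack x=50, z=50 mm. 0 = up, leaning 0.15 rad back; grows as it swings towards the robot and down; 1.72 = fully down at its stop, bar level with the hinge, 75 mm in front of home tins' centres. Stiff: stays where left; 2 to 6 N moves it.
- keeper_grip (a point): Centre of the orange grip sleeve (20 mm diameter, 100 mm long, along the rack's y) in the middle of the keeper bar. Moves with the bar.
- stocked_a: Yellow tin already in one of the bays, 100 mm across, 70 mm tall, about 0.5 kg (too wide for a gripper); origin at the centre of its underside, z up its axis. Which bay varies.
- stocked_b: The other yellow tin already in a bay, the same.
- spare_a: Spare yellow tin standing on the bench in front of the rack, 100 mm across, 70 mm tall, about 0.5 kg (too wide for a gripper); origin at the centre of its underside, z up its axis. Either spare may go in either empty bay.
- spare_b: The other spare yellow tin, the same.
- spray_can: Bystander: spray can, 64 mm diameter, 190 mm tall, upright; origin at the centre of its underside.
- oil_bottle: Bystander: white bottle, 76 mm diameter, 210 mm tall, upright; origin at the centre of its underside.
- carton: Bystander: cardboard carton 110 x 130 x 120 mm (x, y, z); origin at the centre of its underside.
- wrench: Bystander: steel wrench 200 mm long, lying flat along its x; origin at its middle, underneath.
- screwdriver: Bystander: screwdriver 210 mm long, lying along its x; origin near its middle, underneath.
- mug: Bystander: white mug, 80 mm diameter, 90 mm tall, handle at its +y; origin at the centre of its underside.
Mind the look-alikes: they are no part of the job. Leave any black or turquoise look-alike of the spare_b alone.

How it is judged:
By the outcome, as a careful person would: the job done as asked, in the order asked, and still so for the second after the job is handed in, with the robot touching nothing.
It also fails if it takes over 72 s, if anything falls off the work surface, if the arm or the gripper's body presses on something with over 40 N, if the wrist force passes 120 N, or if a joint passes its speed limit or range.

## Working session

There is one attempt and no reset: what is moved stays moved. The work goes in short steps, Python scripts to look and compute and a tool call to move; the robot and the scene stay as the last step left them, time stands still between calls to the robot, and variables do not carry over. Pictures are saved under pics/ and viewed, at most 10 in all, crops included, and the job is handed in when it is done.

Besides the shell and the picture viewer there is one more tool, called after "Request:" in YAML: its name, and indented under it one key for each argument. step_arm: Moves the arm, as the interface text tells. Shift numbers are shares of 2.5 cm and turn numbers shares of 0.1 rad, none past 1 either way. Its arguments: {"type":"object","properties":{"moves":{"type":"string"}},"required":["moves"]}

```bash
ls; mkdir -p pics; python3 - <<'E'
from station import *
import cv2
s=state();print(s)
for n in("top","side"):
    im=get_image(n);cv2.imwrite(f"pics/{n}0.png",im[:,:,::-1]);print(n,camera_params(n))
E
```

```text
pics
{'t': 0.0, 'joints': array([ 1.20315640e+00,  1.16477111e-01,  1.44229241e+00, -1.72129274e-05,
        1.58398786e+00, -3.78132063e-02]), 'joint_velocities': array([ 0.00071456,  0.00145503, -0.00210511,  0.00073724, -0.00256767,
        0.00057226]), 'tau': array([-6.23670621e-05, -7.21269822e+01, -6.22600651e+01,  7.79332314e-02,
        2.38851743e-02, -1.28479378e-04]), 'tool_pos': array([0.21857254, 0.63843439, 0.23989429]), 'orientation': array([-1.08824158e-04,  1.64166946e-01,  9.86432397e-01, -5.72170927e-04]), 'contact_force': array([0.64734939, 0.75531253, 0.44092601]), 'ft_torque': array([-0.0163446 ,  0.01417527, -0.01344798]), 'grip_force': 0.0, 'finger_gap': 0.9992799909354632}
top {'fx': 458.0472565142857, 'fy': 458.0472565142857, 'cx': 258.64403943526975, 'cy': 192.95636387534967, 'world_from_camera': array([[-0.00870801,  0.9980324 , -0.06209273,  0.38300174],
       [-0.99992538, -0.0092229 , -0.00801048, -0.05803277],
       [-0.00856739,  0.06201834,  0.99803824,  1.60486901],
       [ 0.        ,  0.        ,  0.        ,  1.        ]])}
side {'fx': 373.29194220281823, 'fy': 373.29194220281823, 'cx': 255.18536631865584, 'cy': 192.6639596889743, 'world_from_camera': array([[ 0.91907366,  0.30125775, -0.25406176,  0.16515229],
       [-0.39388514,  0.68165528, -0.61660407, -0.81739292],
       [-0.01257421,  0.66677571,  0.74515236,  1.0730397 ],
       [ 0.        ,  0.        ,  0.        ,  1.        ]])}
```

View pics/top0.png

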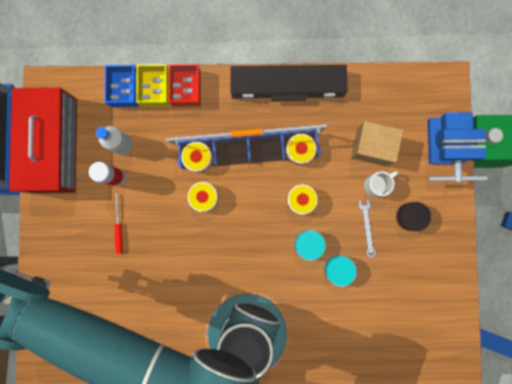

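View pics/side0.png

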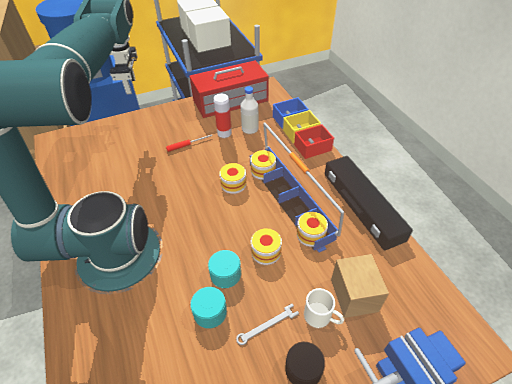

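The top view shows tins in bay 1 (196,156) and bay 4 (302,148), so bays 2 and 3 are empty. The spares stand at (202,197) and (303,199), and the orange sleeve is near (247,133). I'll ignore the turquoise and black discs.

```bash
cat > h.py <<'E'
from station import *
import cv2, numpy as np
def ray(n,u,v,z):
    c=camera_params(n);M=c["world_from_camera"]
    d=M[:3,:3]@[(u-c["cx"])/c["fx"],-(v-c["cy"])/c["fy"],-1.];o=M[:3,3]
    return o+d*(z-o[2])/d[2]
def blobs(n,lo,hi,amin,im=None):
    im=get_image(n) if im is None else im
    h=cv2.cvtColor(im,cv2.COLOR_RGB2HSV)
    k,l,st,c=cv2.connectedComponentsWithStats(cv2.inRange(h,lo,hi))
    return [(c[i],st[i]) for i in range(1,k) if st[i,4]>=amin]
def tins(im=None):
    # yellow ring + red disc filled, via contours of yellow
    im=get_image("top") if im is None else im
    h=cv2.cvtColor(im,cv2.COLOR_RGB2HSV)
    cs,_=cv2.findContours(cv2.inRange(h,(22,130,120),(35,255,255)),cv2.RETR_EXTERNAL,cv2.CHAIN_APPROX_NONE)
    for c in cs:
        if cv2.contourArea(c)<250: continue
        (u,v),r=cv2.minEnclosingCircle(c)
        p=ray("top",u,v,.07); print("yel",round(u,1),round(v,1),round(r,1),p[:2].round(4))
    for c,s in blobs("top",(0,150,100),(8,255,255),40,im)+blobs("top",(172,150,100),(180,255,255),40,im):
        if s[4]<300: print("red",c.round(1),s[4],ray("top",*c,.07)[:2].round(4))
E
python3 - <<'E'
from h import *
im=cv2.imread("pics/top0.png")[:,:,::-1].copy();sd=cv2.imread("pics/side0.png")[:,:,::-1].copy()
tins(im)
for n,i in(("top",im),("side",sd)):
    for c,s in blobs(n,(8,190,150),(18,255,255),30,i): print(n,"or",c,s,ray(n,*c,.1736))
for c,s in blobs("top",(105,100,60),(125,255,255),100,im): print("blue",c.round(1),s)
h=cv2.cvtColor(im,cv2.COLOR_RGB2HSV)
cv2.imwrite("pics/crop.png",cv2.resize(im[100:220,150:350,::-1],None,fx=4,fy=4,interpolation=cv2.INTER_CUBIC))
E
```

```text
yel 303.1 199.0 14.0 [ 0.4568 -0.1944]
yel 201.8 196.5 14.0 [0.4684 0.1454]
yel 195.5 156.0 13.9 [0.6056 0.1665]
yel 301.7 147.7 14.0 [ 0.6302 -0.1924]
yel 152.5 85.5 25.7 [0.8494 0.3135]
red [301.2 147.7] 80 [ 0.6303 -0.1908]
red [195.6 155.8] 79 [0.6062 0.1661]
red [116.2 177.2] 121 [0.5363 0.4344]
red [201.9 196.4] 78 [0.4687 0.1451]
red [302.5 198.9] 80 [ 0.4573 -0.1925]
red [117.9 238.1] 245 [0.3315 0.4266]
red [ 10.9 135.6] 104 [0.6817 0.7948]
top or [168.10526316  85.07894737] [168  68   2  35  38] [0.81871691 0.23862808 0.1736    ]
top or [246.34567901 131.5617284 ] [231 128  31   8 162] [ 0.66665089 -0.00940003  0.1736    ]
top or [301.18604651 147.65116279] [296 142  12  12  43] [ 0.61368711 -0.18169796  0.1736    ]
top or [195.76744186 155.95348837] [190 150  12  13  43] [0.59067219 0.15052233 0.1736    ]
top or [201.675 196.3  ] [196 191  13  12  40] [0.4632024  0.13201701 0.1736    ]
top or [302.47368421 198.94736842] [297 193  12  13  38] [ 0.45201999 -0.18338154  0.1736    ]
side or [296.86111111 162.77777778] [290 154  15  19  36] [ 0.65925291 -0.00355384  0.1736    ]
blue [119.7  84.9] [ 105   65   33   42 1101]
blue [  7.  144.3] [  0  84  19 111 570]
blue [453.2 138.2] [ 428  113   57   51 2114]
blue [101.6 132.7] [ 96 127  12  12 109]
blue [289.2 137.4] [263 130  55  29 207]
blue [201.7 146.9] [178 137  53  30 231]
blue [507.5 220.5] [502 212  10  18 130]
blue [496.1 343.3] [481 330  31  28 529]
```

View pics/crop.png

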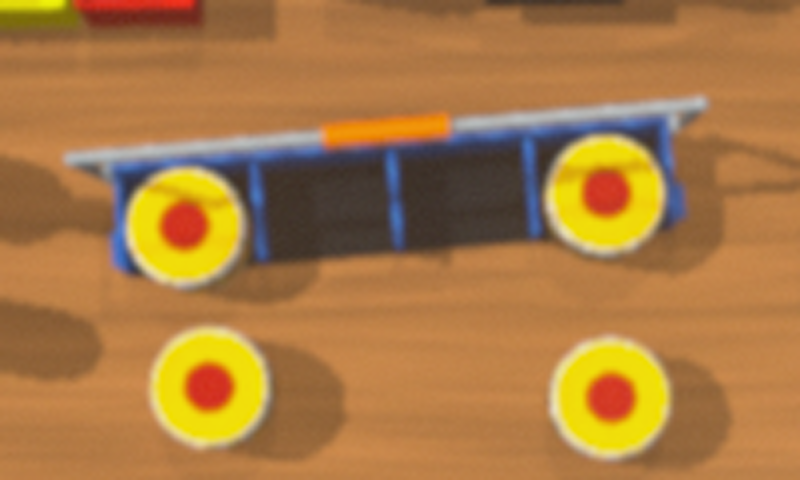

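```bash
python3 - <<'E'
from h import *
f=lambda cx,cy,z:ray("top",150+(cx+.5)/4-.5,100+(cy+.5)/4-.5,z)[:2].round(4)
print("bar ends",f(68,158,.1736),f(705,103,.1736))
print("backtop",f(393,152,.06),"front mid wall top",f(398,248,.05),"front left divider",f(264,260,.05),"right div",f(537,238,.05), "left end",f(120,270,.05),"right end",f(680,222,.05))
# triangulate sleeve
a=[ray("top",246.35,131.56,z) for z in(0,.3)];b=[ray("side",296.9,162.8,z) for z in(0,.3)]
da=a[1]-a[0];db=b[1]-b[0]
s=np.linalg.lstsq(np.c_[da,-db],b[0]-a[0],rcond=None)[0];print("tri",a[0]+da*s[0],b[0]+db*s[1])
# tin tops in side
sd=cv2.imread("pics/side0.png")[:,:,::-1].copy()
for c,st in blobs("side",(0,150,100),(8,255,255),30,sd):
  if st[4]<300: print(c,ray("side",*c,.07)[:2].round(4))
E
```

```text
bar ends [0.6451 0.2427] [ 0.6838 -0.2606]
backtop [ 0.6682 -0.0106] front mid wall top [ 0.5873 -0.014 ] front left divider [0.5781 0.1006] right div [ 0.5947 -0.1327] left end [0.5707 0.2238] right end [ 0.6072 -0.2549]
tri [ 0.66579085 -0.00956205  0.17796672] [ 0.65774135 -0.00631486  0.17648174]
[177.76       145.05333333] [0.3205 0.3805]
[262.6875     157.72916667] [0.6068 0.1702]
[232.10169492 171.30508475] [0.4698 0.1484]
[312.55555556 222.2       ] [ 0.631  -0.1877]
[265.70707071 239.76767677] [ 0.4577 -0.1893]
```

The two views agree. Rack origin is about (0.618, -0.0125) with yaw 0.073, and the stocked tins come out at x≈0, y≈±0.179 in the rack frame. My plan is to push both spares sideways with the cradled fingers, then push each straight in.

Request:
step_arm:
  moves: "0.5 -0.83 0 -0.6 0.35;0.5 -0.83 0 -0.6 0.35;0.5 -0.83 0 -0.6 0.35;0.5 -0.83 0 -0.6 0.35;0.5 -0.83 0 -0.6 0.35"

```text
t: 0.52
tool_pos: [0.2814, 0.5338, 0.2402]
orientation: [-0.0, 0.311, 0.95, -0.0]
contact_force: [-0.1, -0.4, 0.1]
finger_gap: 0.691
grip_force: 0.0
```

Request:
step_arm:
  moves: "0.5 -0.83 0 -0.6 0.35;0.5 -0.83 0 -0.6 0.35;0.5 -0.83 0 -0.6 0.35;0.5 -0.83 0 -0.6 0.35;0.5 -0.83 0 -0.6 0.35"

```text
t: 0.93
tool_pos: [0.344, 0.43, 0.2403]
orientation: [-0.0, 0.45, 0.893, -0.0]
contact_force: [0.7, 0.5, -0.1]
finger_gap: 0.652
grip_force: 0.0
```

Request:
step_arm:
  moves: "0.5 -0.83 0 -0.6 0.35;0.5 -0.83 0 -0.6 0.35;0.5 -0.83 0 -0.6 0.35;0.5 -0.83 0 -0.6 0.35;0 0 0 0 0.35"

```text
t: 1.35
tool_pos: [0.395, 0.3455, 0.2405]
orientation: [0.0, 0.555, 0.832, -0.0]
contact_force: [-0.4, -0.5, -0.3]
finger_gap: 0.654
grip_force: 0.0
```

```bash
cat >> h.py <<'E'
O=np.array([.618,-.0125]);T=.073;EX=np.array([np.cos(T),np.sin(T)]);EY=np.array([-EX[1],EX[0]])
def torack(p): d=np.asarray(p)[:2]-O; return np.array([d@EX,d@EY])
def toworld(x,y): return O+x*EX+y*EY
def where(goal=None,z=None):
    s=state();q=s["orientation"];yaw=2*np.arctan2(q[2],q[1])-np.pi/2
    a=(yaw+np.pi/2)%np.pi-np.pi/2   # closing line angle mod pi
    p=s["tool_pos"];print("t",round(s["t"],2),"pos",p.round(4),"rack",torack(p).round(4),"closing",round(a,3),"gap",round(s["finger_gap"]*93,1),"F",s["contact_force"].round(1))
    if goal: print("units to go",((toworld(*goal)-p[:2])/.025).round(2), None if z is None else round((z-p[2])/.025,2),"twist lat",round((T-a)/.1,2))
E
python3 -c "
from h import *
where((-.137,.2465),.034)"
```

```text
t 1.35 pos [0.395  0.3455 0.2405] rack [-0.1963  0.3733] closing 0.395 gap 60.8 F [-0.4 -0.5 -0.3]
units to go [ 2.73 -4.89] -8.26 twist lat -3.22
```

Request:
step_arm:
  moves: "0.55 -0.98 0 -0.65 0.35;0.55 -0.98 0 -0.65 0.35;0.55 -0.98 0 -0.65 0.35;0.55 -0.98 0 -0.65 0.35;0.53 -0.97 0 -0.62 0.35"

```text
t: 1.77
tool_pos: [0.4621, 0.225, 0.2405]
orientation: [-0.0, 0.679, 0.734, -0.0]
contact_force: [0.8, -0.0, -0.7]
finger_gap: 0.651
grip_force: 0.0
```

Request:
step_arm:
  moves: "0 0 -1 0 0.35;0 0 -1 0 0.35;0 0 -1 0 0.35;0 0 -1 0 0.35;0 0 -1 0 0.35"

```text
t: 2.18
tool_pos: [0.4615, 0.226, 0.1143]
orientation: [-0.0, 0.678, 0.735, -0.0]
contact_force: [0.6, -0.0, -0.2]
finger_gap: 0.647
grip_force: 0.0
```

Request:
step_arm:
  moves: "0 0 -1 0 0.35;0 0 -1 0 0.35;0 0 -0.86 0 0.35;0 0 -0.4 0 0.35;0 0 0 0 0.35"

```text
t: 2.6
tool_pos: [0.4606, 0.2256, 0.0318]
orientation: [-0.001, 0.678, 0.735, -0.002]
contact_force: [-1.0, -0.4, -0.0]
finger_gap: 0.651
grip_force: 0.0
```

```bash
python3 -c "
from h import *
tins()
where((-.137,.059+.0475),.034)"
```

```text
yel 303.1 199.0 14.0 [ 0.4568 -0.1944]
yel 201.7 195.9 13.9 [0.4705 0.1457]
yel 195.5 155.8 13.8 [0.6061 0.1665]
yel 301.8 147.7 14.0 [ 0.6303 -0.1926]
yel 152.5 85.5 25.7 [0.8494 0.3135]
red [301.3 147.6] 81 [ 0.6305 -0.1909]
red [195.6 155.8] 79 [0.6062 0.1661]
red [116.1 176.9] 124 [0.5371 0.4346]
red [201.8 196.4] 84 [0.4687 0.1453]
red [302.4 199. ] 78 [ 0.457  -0.1923]
red [117.9 238.1] 244 [0.3316 0.4265]
red [ 11.1 142. ] 120 [0.6598 0.7935]
t 2.65 pos [0.4615 0.2259 0.0337] rack [-0.1387  0.2492] closing 0.079 gap 60.4 F [0.7 0.  0.1]
units to go [ 0.49 -5.69] 0.01 twist lat -0.06
```

Request:
step_arm:
  moves: "0.05 -0.45 0 0 0.35;0.05 -0.45 0 0 0.35;0.04 -0.35 0 0 0.35;0.03 -0.35 0 0 0.35;0.03 -0.35 0 0 0.35"

```text
t: 3.07
tool_pos: [0.4675, 0.1765, 0.0353]
orientation: [0.0, 0.679, 0.734, 0.001]
contact_force: [-1.3, 6.2, 4.4]
finger_gap: 0.652
grip_force: 2.8
```

Request:
step_arm:
  moves: "0.03 -0.4 0 0 0.35;0.03 -0.4 0 0 0.35;0.03 -0.4 0 0 0.35;0.03 -0.4 0 0 0.35;0.03 -0.4 0 0 0.35"

```text
t: 3.48
tool_pos: [0.4712, 0.1265, 0.0353]
orientation: [0.0, 0.679, 0.734, 0.001]
contact_force: [-0.2, 6.7, 4.1]
finger_gap: 0.651
grip_force: 3.0
```

Request:
step_arm:
  moves: "0.03 -0.4 0 0 0.35;0.03 -0.4 0 0 0.35;0.03 -0.4 0 0 0.35;0.03 -0.3 0 0 0.35;0.02 -0.24 0 0 0.35"

```text
t: 3.9
tool_pos: [0.4746, 0.0828, 0.0352]
orientation: [0.0, 0.679, 0.734, 0.001]
contact_force: [-0.5, 6.4, 4.8]
finger_gap: 0.648
grip_force: 3.3
```

```bash
python3 -c "
from h import *
im=get_image('top');cv2.imwrite('pics/a.png',im[:,:,::-1])
tins(im)
where((-.137,.059+.0475),.034)"
```

```text
yel 302.8 198.6 13.7 [ 0.4581 -0.1936]
yel 195.5 156.0 13.8 [0.6056 0.1666]
yel 301.8 147.7 14.0 [ 0.6303 -0.1926]
yel 152.5 85.5 25.7 [0.8494 0.3135]
red [301.2 147.7] 80 [ 0.6303 -0.1908]
red [195.6 155.8] 79 [0.6062 0.1661]
red [116.2 176.9] 122 [0.5374 0.4345]
red [302.5 198.9] 81 [ 0.457  -0.1926]
red [117.9 238.1] 243 [0.3315 0.4266]
red [ 11.4 117. ] 61 [0.7456 0.7946]
red [ 10.7 172.4] 56 [0.556  0.7925]
t 3.95 pos [0.4746 0.0821 0.0351] rack [-0.1361  0.1048] closing 0.078 gap 60.6 F [0.5 0.6 1.5]
units to go [-0.04  0.06] -0.05 twist lat -0.05
```

Request:
step_arm:
  moves: "-0.05 0.7 0 0 0.35;-0.05 0.7 0 0 0.35;0 0 1 0 0.35;0 0 1 0 0.35;0 0 1 0 0.35"

```text
t: 4.37
tool_pos: [0.4713, 0.1183, 0.1102]
orientation: [-0.0, 0.679, 0.734, -0.0]
contact_force: [0.6, 0.1, 0.5]
finger_gap: 0.651
grip_force: 0.0
```

Request:
step_arm:
  moves: "0 -0.5 1 0 0.35;0 -0.95 1 0 0.35;0 -1 0 0 0.35;0 -1 0 0 0.35;0 -1 0 0 0.35"

```text
t: 4.78
tool_pos: [0.4714, 0.0058, 0.16]
orientation: [0.001, 0.679, 0.734, 0.0]
contact_force: [-0.1, -0.4, -0.8]
finger_gap: 0.65
grip_force: 0.0
```

Request:
step_arm:
  moves: "0 -1 0 0 0.35;-0.05 -1 0 0 0.35;-0.05 -1 0 0 0.35;-0.05 -1 0 0 0.35;-0.05 -1 0 0 0.35"

```text
t: 5.2
tool_pos: [0.466, -0.1194, 0.1596]
orientation: [0.0, 0.679, 0.734, 0.0]
contact_force: [-0.1, -0.2, 0.2]
finger_gap: 0.652
grip_force: 0.0
```

Request:
step_arm:
  moves: "-0.05 -1 0 0 0.35;-0.05 -1 0 0 0.35;0 -1 0 0 0.35;0 -1 0 0 0.35;0 0 0 0 0.35"

```text
t: 5.62
tool_pos: [0.4634, -0.2212, 0.1594]
orientation: [0.0, 0.68, 0.734, -0.0]
contact_force: [0.5, 0.1, -0.3]
finger_gap: 0.651
grip_force: 0.0
```

```bash
python3 -c "
from h import *
tins()
where((-.1737,-.2445),.034)"
```

```text
yel 235.2 193.2 14.2 [0.4786 0.0331]
yel 195.5 155.8 13.8 [0.6061 0.1665]
yel 301.8 147.7 14.0 [ 0.6303 -0.1926]
yel 152.5 85.5 25.7 [0.8494 0.3135]
red [301.3 147.6] 81 [ 0.6305 -0.1909]
red [195.6 155.8] 79 [0.6062 0.1661]
red [116.4 176.9] 120 [0.5372 0.4339]
red [234.9 193.4] 80 [0.4776 0.034 ]
red [117.9 238.2] 241 [0.3312 0.4267]
red [ 11.1 142.1] 120 [0.6594 0.7936]
t 5.67 pos [ 0.4635 -0.2196  0.1592] rack [-0.1692 -0.1953] closing 0.076 gap 60.2 F [0.1 0.2 0.2]
units to go [-0.04 -1.98] -5.01 twist lat -0.03
```

Request:
step_arm:
  moves: "-0.02 -1 0 0 0.35;-0.02 -1 0 0 0.35;0 0 -1 0 0.35;0 0 -1 0 0.35;0 0 -1 0 0.35"

```text
t: 6.08
tool_pos: [0.463, -0.2675, 0.0837]
orientation: [0.0, 0.679, 0.734, 0.0]
contact_force: [1.0, -0.2, -0.7]
finger_gap: 0.649
grip_force: 0.0
```

Request:
step_arm:
  moves: "0 0 -1 0 0.35;0 0 -0.7 0 0.35;0 0 -0.3 0 0.35;0 0 0 0 0.35;-0.03 0.4 0 0 0.35"

```text
t: 6.5
tool_pos: [0.4627, -0.2581, 0.035]
orientation: [0.0, 0.679, 0.734, -0.0]
contact_force: [0.4, -0.4, 1.0]
finger_gap: 0.647
grip_force: 0.0
```

Request:
step_arm:
  moves: "-0.03 0.4 0 0 0.35;-0.03 0.35 0 0 0.35;-0.03 0.35 0 0 0.35;-0.03 0.35 0 0 0.35;-0.03 0.4 0 0 0.35"

```text
t: 6.92
tool_pos: [0.4591, -0.211, 0.0353]
orientation: [0.001, 0.679, 0.735, -0.0]
contact_force: [0.9, -4.5, 5.4]
finger_gap: 0.647
grip_force: 3.1
```

Request:
step_arm:
  moves: "-0.03 0.4 0 0 0.35;-0.03 0.4 0 0 0.35;-0.03 0.4 0 0 0.35;-0.03 0.4 0 0 0.35;-0.03 0.4 0 0 0.35"

```text
t: 7.33
tool_pos: [0.4553, -0.1609, 0.0352]
orientation: [0.001, 0.679, 0.735, 0.0]
contact_force: [0.4, -5.2, 5.3]
finger_gap: 0.649
grip_force: 3.3
```

```bash
python3 -c "
from h import *
where((-.1737,-.108),.034)"
```

```text
t 7.33 pos [ 0.4553 -0.1609  0.0352] rack [-0.1731 -0.1361] closing 0.079 gap 60.4 F [ 0.4 -5.2  5.3]
units to go [-0.11  1.12] -0.05 twist lat -0.06
```

Request:
step_arm:
  moves: "-0.03 0.4 0 0 0.35;-0.03 0.4 0 0 0.35;-0.03 0.25 0 0 0.35;-0.02 0.07 0 0 0.35;0 -0.4 0 0 0.35"

```text
t: 7.75
tool_pos: [0.4521, -0.1421, 0.0344]
orientation: [0.0, 0.678, 0.735, 0.0]
contact_force: [-0.5, 0.1, 0.2]
finger_gap: 0.651
grip_force: 0.0
```

Request:
step_arm:
  moves: "0.05 -1 0 0 0.35;0 0 1 0 0.35;0 0 1 0 0.35;0 0 1 0.5 0.35;0 0 1 1 0.35"

```text
t: 8.17
tool_pos: [0.4528, -0.1688, 0.1348]
orientation: [-0.001, 0.621, 0.784, 0.0]
contact_force: [0.1, -0.1, -0.1]
finger_gap: 0.65
grip_force: 0.0
```

Request:
step_arm:
  moves: "-0.3 0.2 0 1 0.35;-0.3 0.2 0 1 0.35;-0.3 0.2 0 1 0.35;-0.3 0.2 0 1 0.35;-0.3 0.2 0 1 0.35"

```text
t: 8.58
tool_pos: [0.4152, -0.1435, 0.1338]
orientation: [-0.001, 0.406, 0.914, 0.0]
contact_force: [-0.2, -0.4, -0.2]
finger_gap: 0.65
grip_force: 0.0
```

Request:
step_arm:
  moves: "-0.3 0.3 0 1 0.35;-0.3 0.3 0 1 0.35;-0.3 0.3 0 1 0.35;-0.3 0.3 0 1 0.35;-0.3 0.3 0 1 0.35"

```text
t: 9.0
tool_pos: [0.3777, -0.1059, 0.1338]
orientation: [-0.001, 0.168, 0.986, 0.0]
contact_force: [-0.0, 0.6, 0.8]
finger_gap: 0.653
grip_force: 0.0
```

Request:
step_arm:
  moves: "-0.2 0.3 0 1 0.35;-0.2 0.3 0 1 0.35;0 0 0 1 0.35;0 0 0 1 0.35;0 0 0 0.2 0.35"

```text
t: 9.42
tool_pos: [0.3681, -0.0911, 0.1339]
orientation: [-0.0, -0.042, 0.999, 0.0]
contact_force: [-0.4, 0.7, 0.0]
finger_gap: 0.649
grip_force: 0.0
```

```bash
python3 -c "
from h import *
im=get_image('top');cv2.imwrite('pics/b.png',im[:,:,::-1])
tins(im)
where((-.2525,-.0575),.034)"
```

```text
yel 271.3 201.0 13.6 [ 0.4511 -0.0879]
yel 235.2 193.1 14.2 [0.4786 0.0331]
yel 195.5 156.0 13.8 [0.6056 0.1666]
yel 301.7 147.7 14.0 [ 0.6302 -0.1924]
yel 152.5 85.5 25.7 [0.8494 0.3135]
red [301.3 147.6] 81 [ 0.6305 -0.1909]
red [195.7 155.8] 80 [0.6064 0.1659]
red [116.2 177. ] 120 [0.537  0.4346]
red [234.9 193.4] 80 [0.4776 0.034 ]
red [270.6 201.9] 80 [ 0.4481 -0.0856]
red [117.9 238.2] 245 [0.3312 0.4266]
red [ 11.1 142.7] 120 [0.6572 0.7936]
t 9.47 pos [ 0.3682 -0.0911  0.134 ] rack [-0.2549 -0.0602] closing -1.491 gap 60.5 F [-1.5 -0.2  0.2]
units to go [0.09 0.11] -4.0 twist lat 15.64
```

View pics/b.png

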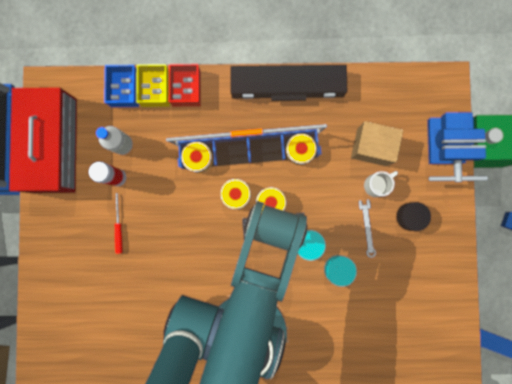

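Both spares are in front of their bays: A at (235,193), B at (271,202). Now I push B in along rack x.

Request:
step_arm:
  moves: "0.05 0.05 -1 0 0.35;0 0 -1 0 0.35;0 0 -1 0 0.35;0 0 -0.7 0 0.35;0 0 -0.3 0 0.35"

```text
t: 9.88
tool_pos: [0.3684, -0.0895, 0.0315]
orientation: [-0.002, -0.037, 0.999, 0.001]
contact_force: [-0.9, -0.0, 0.1]
finger_gap: 0.651
grip_force: 0.0
```

Request:
step_arm:
  moves: "0.4 0.03 0 0 0.35;0.4 0.03 0 0 0.35;0.35 0.03 0 0 0.35;0.35 0.02 0 0 0.35;0.4 0.03 0 0 0.35"

```text
t: 10.3
tool_pos: [0.4176, -0.0863, 0.0344]
orientation: [-0.0, -0.038, 0.999, -0.0]
contact_force: [-4.9, -0.1, 3.4]
finger_gap: 0.648
grip_force: 2.3
```

Request:
step_arm:
  moves: "0.4 0.03 0 0 0.35;0.4 0.03 0 0 0.35;0.4 0.03 0 0 0.35;0.4 0.03 0 0 0.35;0.4 0.03 0 0 0.35"

```text
t: 10.72
tool_pos: [0.4679, -0.0824, 0.0344]
orientation: [-0.0, -0.039, 0.999, -0.0]
contact_force: [-5.1, -0.4, 4.9]
finger_gap: 0.65
grip_force: 2.9
```

Request:
step_arm:
  moves: "0.4 0.03 0 0 0.35;0.4 0.03 0 0 0.35;0.4 0.03 0 0 0.35;0.4 0.03 0 0 0.35;0.4 0.03 0 0 0.35"

```text
t: 11.13
tool_pos: [0.5179, -0.0786, 0.0343]
orientation: [-0.0, -0.039, 0.999, -0.0]
contact_force: [-5.2, 0.4, 5.0]
finger_gap: 0.651
grip_force: 3.2
```

```bash
python3 -c "
from h import *
tins()
where((-.0475,-.059),.034)"
```

```text
yel 195.6 155.8 13.8 [0.6063 0.1663]
yel 301.5 148.0 14.2 [ 0.6292 -0.1917]
yel 152.5 85.5 25.7 [0.8494 0.3135]
red [301.2 147.6] 81 [ 0.6305 -0.1907]
red [195.6 155.8] 80 [0.6061 0.1663]
red [116.1 177. ] 117 [0.5369 0.4349]
red [234.7 193.5] 82 [0.4775 0.0346]
red [117.9 238.1] 245 [0.3315 0.4265]
red [ 11.2 141.8] 124 [0.6602 0.7933]
t 11.18 pos [ 0.5193 -0.0786  0.0345] rack [-0.1032 -0.0587] closing -1.493 gap 60.7 F [-0.6 -0.7 -0.2]
units to go [2.22 0.15] -0.02 twist lat 15.66
```

Request:
step_arm:
  moves: "0.4 0.03 0 0 0.35;0.4 0.03 0 0 0.35;0.4 0.03 0 0 0.35;0.4 0.03 0 0 0.35;0.35 0.02 0 0 0.35"

```text
t: 11.6
tool_pos: [0.5668, -0.075, 0.0341]
orientation: [-0.0, -0.039, 0.999, 0.0]
contact_force: [-4.7, -0.4, 3.1]
finger_gap: 0.649
grip_force: 3.1
```

Request:
step_arm:
  moves: "0.1 0.01 0 0 0.35;0.1 0.01 0 0 0.35;0.1 0.01 0 0 0.35;0 0 0 0 0.35;0 0 0 0 0.35"

```text
t: 12.02
tool_pos: [0.5735, -0.0744, 0.0341]
orientation: [0.0, -0.039, 0.999, 0.0]
contact_force: [-0.0, 0.2, -0.4]
finger_gap: 0.652
grip_force: 0.0
```

```bash
python3 -c "
from h import *
where((-.0475,-.059),.034)"
```

```text
t 12.02 pos [ 0.5735 -0.0744  0.0341] rack [-0.0489 -0.0584] closing -1.493 gap 60.6 F [-0.   0.2 -0.4]
units to go [ 0.06 -0.02] -0.0 twist lat 15.66
```

Not yet against the back wall, so I'll creep until the force rises.

Request:
step_arm:
  moves: "0.08 0.01 0 0 0.35;0.08 0.01 0 0 0.35;0 0 0 0 0.35;0 0 0 0 0.35;0 0 0 0 0.35"

```text
t: 12.43
tool_pos: [0.5775, -0.0739, 0.0342]
orientation: [0.0, -0.039, 0.999, -0.0]
contact_force: [-0.8, -0.7, -0.2]
finger_gap: 0.655
grip_force: 0.1
```

Request:
step_arm:
  moves: "0.06 0 0 0 0.35;0.06 0 0 0 0.35;0 0 0 0 0.35;0 0 0 0 0.35;0 0 0 0 0.35"

```text
t: 12.85
tool_pos: [0.5805, -0.0739, 0.0342]
orientation: [0.0, -0.039, 0.999, -0.0]
contact_force: [-0.6, 0.1, 0.2]
finger_gap: 0.649
grip_force: 0.4
```

Request:
step_arm:
  moves: "0.08 0 0 0 0.35;0.08 0 0 0 0.35;0.08 0 0 0 0.35;0 0 0 0 0.35;0 0 0 0 0.35"

```text
t: 13.27
tool_pos: [0.5823, -0.074, 0.0338]
orientation: [-0.005, -0.039, 0.999, 0.0]
contact_force: [-47.8, -2.1, 27.4]
finger_gap: 0.657
grip_force: 24.1
```

```bash
python3 -c "
from h import *
where((-.0475,-.059),.034)
im=get_image('side');cv2.imwrite('pics/c.png',cv2.resize(im[100:280,200:400,::-1],None,fx=3,fy=3))
for n in ['side']:
  for c,st in blobs(n,(0,150,100),(8,255,255),15,im):
    if st[4]<300: print(c.round(1),st[4],torack(ray(n,*c,.07)).round(4))
"
```

```text
t 13.27 pos [ 0.5823 -0.074   0.0338] rack [-0.04   -0.0587] closing -1.492 gap 61.1 F [-47.8  -2.1  27.4]
units to go [-0.3  -0.03] 0.01 twist lat 15.65
[262.6 100.2] 24 [0.1856 0.5269]
[226.2 112.6] 86 [-0.0023  0.5202]
[245.4 190.4] 60 [-0.135   0.0598]
[312.5 222.2] 91 [ 0.     -0.1756]
```

View pics/c.png

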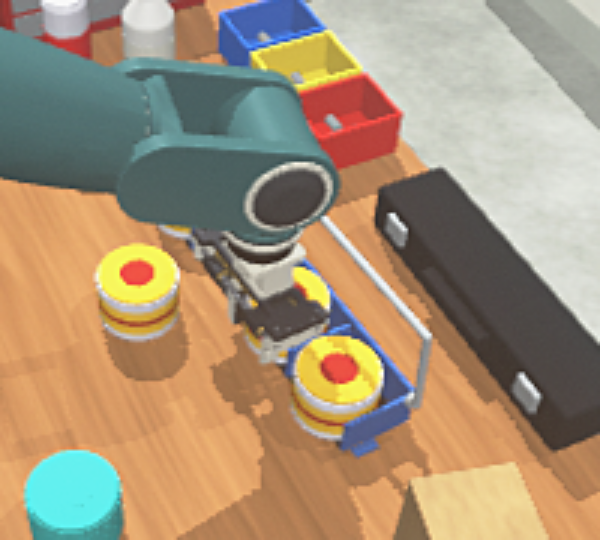

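B is firmly against the back wall, since the force only rises there. Now I back off and do the same with A.

Request:
step_arm:
  moves: "-0.3 -0.02 0 0 0.35;-0.8 -0.06 0 0 0.35;-0.9 -0.07 0 0 0.35;0 0 1 0 0.35;0 0 1 0 0.35"

```text
t: 13.73
tool_pos: [0.5349, -0.0775, 0.0837]
orientation: [-0.001, -0.039, 0.999, 0.0]
contact_force: [0.0, -0.6, 0.5]
finger_gap: 0.648
grip_force: 0.0
```

Request:
step_arm:
  moves: "0 0 1 0 0.35;0 0 1 0 0.35;-0.9 0.7 0 0 0.35;-0.9 0.7 0 0 0.35;-0.9 0.7 0 0 0.35"

```text
t: 14.15
tool_pos: [0.4684, -0.0247, 0.1345]
orientation: [0.0, -0.039, 0.999, -0.0]
contact_force: [0.0, 0.9, 0.8]
finger_gap: 0.65
grip_force: 0.0
```

Request:
step_arm:
  moves: "-0.9 0.8 0 0 0.35;-0.9 0.8 0 0 0.35;-0.8 0.6 0 0 0.35;0 0 0 0 0.35;0 0 0 0 0.35"

```text
t: 14.57
tool_pos: [0.4038, 0.0304, 0.1347]
orientation: [0.001, -0.04, 0.999, -0.0]
contact_force: [-0.0, 0.2, 0.5]
finger_gap: 0.65
grip_force: 0.0
```

```bash
python3 -c "
from h import *
tins()
where((-.2165,.0575),.034)"
```

```text
yel 195.5 155.8 13.8 [0.6061 0.1665]
yel 265.9 148.3 13.9 [ 0.6294 -0.0714]
yel 301.7 147.7 14.0 [ 0.6302 -0.1924]
yel 152.5 85.5 25.7 [0.8494 0.3135]
red [301.2 147.7] 80 [ 0.6303 -0.1908]
red [265.6 148.7] 80 [ 0.6281 -0.0705]
red [195.6 155.8] 80 [0.6061 0.1663]
red [116.2 176.9] 123 [0.5373 0.4344]
red [235.  192.4] 63 [0.481  0.0337]
red [117.9 238.1] 244 [0.3316 0.4265]
red [ 11.1 141.9] 116 [0.66   0.7935]
t 14.62 pos [0.4043 0.0299 0.1347] rack [-0.21    0.0579] closing -1.492 gap 60.5 F [0.4 0.1 0.8]
units to go [-0.26 -0.04] -4.03 twist lat 15.65
```

Request:
step_arm:
  moves: "-0.1 0 -1 0 0.35;0 0 -1 0 0.35;0 0 -1 0 0.35;0 0 -0.7 0 0.35;0 0 -0.3 0 0.35"

```text
t: 15.03
tool_pos: [0.4009, 0.0293, 0.0316]
orientation: [-0.002, -0.039, 0.999, -0.0]
contact_force: [-1.1, 0.4, -0.0]
finger_gap: 0.651
grip_force: 0.0
```

Request:
step_arm:
  moves: "0.4 0.03 0 0 0.35;0.4 0.03 0 0 0.35;0.35 0.03 0 0 0.35;0.35 0.03 0 0 0.35;0.4 0.03 0 0 0.35"

```text
t: 15.45
tool_pos: [0.4495, 0.0334, 0.0344]
orientation: [-0.001, -0.039, 0.999, -0.0]
contact_force: [-6.3, -0.5, 4.7]
finger_gap: 0.655
grip_force: 3.3
```

Request:
step_arm:
  moves: "0.4 0.03 0 0 0.35;0.4 0.03 0 0 0.35;0.4 0.03 0 0 0.35;0.4 0.03 0 0 0.35;0.4 0.03 0 0 0.35"

```text
t: 15.87
tool_pos: [0.4996, 0.0372, 0.0344]
orientation: [-0.0, -0.039, 0.999, -0.0]
contact_force: [-6.9, -0.6, 6.0]
finger_gap: 0.654
grip_force: 3.5
```

Request:
step_arm:
  moves: "0.4 0.03 0 0 0.35;0.4 0.03 0 0 0.35;0.4 0.03 0 0 0.35;0.4 0.03 0 0 0.35;0.4 0.03 0 0 0.35"

```text
t: 16.28
tool_pos: [0.5497, 0.041, 0.0344]
orientation: [-0.0, -0.039, 0.999, -0.0]
contact_force: [-7.4, -0.6, 5.7]
finger_gap: 0.652
grip_force: 3.7
```

```bash
python3 -c "
from h import *
where((-.042,.0585),.034)"
```

```text
t 16.28 pos [0.5497 0.041  0.0344] rack [-0.0643  0.0583] closing -1.493 gap 60.7 F [-7.4 -0.6  5.7]
units to go [0.89 0.07] -0.02 twist lat 15.66
```

Request:
step_arm:
  moves: "0.25 0.02 0 0 0.35;0.2 0.01 0 0 0.35;0.15 0.01 0 0 0.35;0.1 0.01 0 0 0.35;0 0 0 0 0.35"

```text
t: 16.7
tool_pos: [0.5671, 0.0422, 0.0343]
orientation: [-0.0, -0.039, 0.999, -0.0]
contact_force: [-1.6, -1.0, 2.7]
finger_gap: 0.655
grip_force: 1.6
```

Request:
step_arm:
  moves: "0.08 0.01 0 0 0.35;0.08 0.01 0 0 0.35;0 0 0 0 0.35;0 0 0 0 0.35;0 0 0 0 0.35"

```text
t: 17.12
tool_pos: [0.5707, 0.0427, 0.0343]
orientation: [0.0, -0.039, 0.999, -0.0]
contact_force: [-1.7, -0.2, 1.8]
finger_gap: 0.652
grip_force: 1.6
```

Request:
step_arm:
  moves: "0.08 0.01 0 0 0.35;0.06 0 0 0 0.35;0 0 0 0 0.35;0 0 0 0 0.35;0 0 0 0 0.35"

```text
t: 17.53
tool_pos: [0.5729, 0.043, 0.0342]
orientation: [-0.001, -0.039, 0.999, -0.0]
contact_force: [-15.7, -2.2, 10.7]
finger_gap: 0.655
grip_force: 8.6
```

Request:
step_arm:
  moves: "-0.3 -0.02 0 0 0.35;-0.8 -0.06 0 0 0.35;-0.9 -0.07 0 0 0.35;0 0 1 0 0.35;0 0 1 0 0.1"

```text
t: 17.95
tool_pos: [0.5222, 0.0393, 0.0835]
orientation: [-0.001, -0.039, 0.999, 0.0]
contact_force: [0.5, 0.1, 1.9]
finger_gap: 0.685
grip_force: 0.0
```

Request:
step_arm:
  moves: "0 0 1 -1 0;0 0 1 -1 0;0 0 1 -1 0;0 0 1 -1 0;0 0 1 -1 0"

```text
t: 18.37
tool_pos: [0.5238, 0.0394, 0.2104]
orientation: [0.0, 0.212, 0.977, 0.0]
contact_force: [0.2, 0.9, 0.1]
finger_gap: 0.991
grip_force: 0.0
```

Request:
step_arm:
  moves: "0 0 1 -1 0;0 0 1 -1 0;0 0 0.6 -1 0;0 0 0 -1 0;0 0 0 -1 0"

```text
t: 18.78
tool_pos: [0.5242, 0.0394, 0.2754]
orientation: [0.001, 0.447, 0.895, 0.001]
contact_force: [-1.4, 0.1, -0.8]
finger_gap: 0.997
grip_force: 0.0
```

Request:
step_arm:
  moves: "0 0 0 -1 0;0 0 0 -1 0;0 0 0 -1 0;0 0 0 -1 0;0 0 0 -1 0"

```text
t: 19.2
tool_pos: [0.5239, 0.0394, 0.2741]
orientation: [0.0, 0.654, 0.756, 0.0]
contact_force: [0.1, 0.1, -0.6]
finger_gap: 1.001
grip_force: 0.0
```

```bash
python3 -c "
from h import *
where((.047,.0),.24)
ims={n:get_image(n) for n in('top','side')}
tins(ims['top'])
P={}
for n,i in ims.items():
  for c,s in blobs(n,(6,170,120),(19,255,255),25,i):
    if s[2]<40 and (200<c[0]<320): print(n,c.round(1),s,ray(n,*c,.1745).round(4))
cv2.imwrite('pics/d.png',np.hstack([cv2.resize(ims[n][y:y+150,x:x+200,::-1],None,fx=2,fy=2) for n,x,y in(('top',160,100),('side',220,100))]))
"
```

```text
t 19.2 pos [0.5239 0.0394 0.2741] rack [-0.09    0.0586] closing 0.144 gap 93.1 F [ 0.1  0.1 -0.6]
units to go [ 5.64 -1.94] -1.36 twist lat -0.71
yel 266.2 148.6 14.0 [ 0.6284 -0.0725]
yel 301.7 147.7 14.0 [ 0.6302 -0.1924]
yel 152.5 85.5 25.7 [0.8494 0.3135]
red [301.2 147.7] 80 [ 0.6303 -0.1908]
red [265.5 148.7] 82 [ 0.6282 -0.0702]
red [116.3 177. ] 120 [0.5368 0.4342]
red [117.9 238.2] 244 [0.3313 0.4265]
red [ 11.4 116.8] 66 [0.7464 0.7946]
red [ 10.9 172.2] 53 [0.5566 0.7916]
top [246.3 131.5] [230 127  32   9 196] [ 0.6667 -0.0094  0.1745]
top [265.2 148.4] [260 143  12  12  57] [ 0.6125 -0.0684  0.1745]
top [301.4 147.2] [296 142  12  12  55] [ 0.6151 -0.1823  0.1745]
side [298.6 162.9] [289 152  21  22 101] [ 0.664  -0.0075  0.1745]
side [270.9 190.4] [266 185  13  10  27] [ 0.522  -0.0854  0.1745]
side [287.2 212. ] [282 206  15  11  32] [ 0.5304 -0.1875  0.1745]
side [303.5 236.6] [297 228  19  14  39] [ 0.5326 -0.2888  0.1745]
```

View pics/d.png

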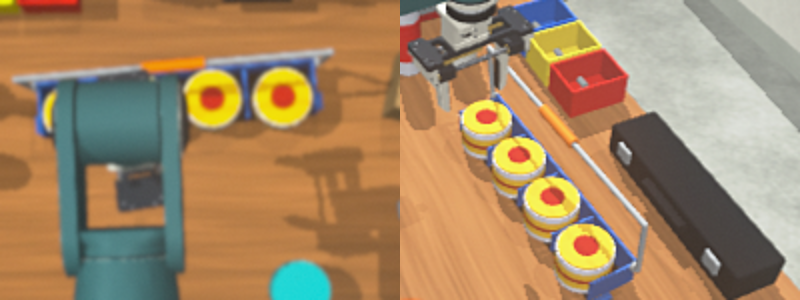

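All four tins now stand in the bays. The sleeve is at about (0.666, -0.009, 0.175), top-view pixel (246,131). Next I move above it, go down and grip.

Request:
step_arm:
  moves: "0.9 -0.3 0 -0.35 0;0.95 -0.33 0 -0.36 0;0.95 -0.33 0 0 0;0.95 -0.33 0 0 0;0.95 -0.33 0 0 0"

```text
t: 19.72
tool_pos: [0.6425, -0.0016, 0.274]
orientation: [0.0, 0.677, 0.736, 0.0]
contact_force: [0.1, 0.7, -0.1]
finger_gap: 1.003
grip_force: 0.0
```

Request:
step_arm:
  moves: "0.95 -0.32 0 0 0;0 0 -0.8 0 0;0 0 -0.8 0 0;0 0 -0.8 0 0;0 0 -0.8 0 0"

```text
t: 20.13
tool_pos: [0.6652, -0.0092, 0.193]
orientation: [0.0, 0.678, 0.736, 0.0]
contact_force: [0.4, 0.1, -0.3]
finger_gap: 1.004
grip_force: 0.0
```

Request:
step_arm:
  moves: "0 0 -0.6 0 0;0 0 0 0 0;0 0 0 0 0.4;0 0 0 0 0.6;0 0 0 0 0.7"

```text
t: 20.55
tool_pos: [0.6656, -0.0091, 0.1808]
orientation: [0.001, 0.679, 0.734, 0.001]
contact_force: [-0.3, -0.4, 0.2]
finger_gap: 0.835
grip_force: 0.0
```

Request:
step_arm:
  moves: "0 0 0 0 0.75;0 0 0 0 0.8;0 0 0 0 0.85;0 0 0 0 0.9;0 0 0 0 0.9"

```text
t: 20.97
tool_pos: [0.6651, -0.0091, 0.1792]
orientation: [0.0, 0.679, 0.734, 0.0]
contact_force: [1.0, 0.2, -0.0]
finger_gap: 0.476
grip_force: 0.0
```

```bash
python3 -c "
from h import *
where((.047,.0),.178)
i=get_image('side')
for c,s in blobs('side',(6,170,120),(19,255,255),15,i):
    if s[2]<40 and (200<c[0]<320): print(c.round(1),s)
cv2.imwrite('pics/e.png',cv2.resize(i[80:260,200:400,::-1],None,fx=3,fy=3))
"
```

```text
t 20.97 pos [ 0.6651 -0.0091  0.1792] rack [ 0.0473 -0.0001] closing 0.078 gap 44.3 F [ 1.   0.2 -0. ]
units to go [-0.01  0.  ] -0.05 twist lat -0.05
[301.4 165.4] [296 157  14  17  78]
[255.8 171.2] [251 166  12   9  24]
[270.9 190.4] [266 185  13  10  27]
[287.2 212. ] [282 206  15  11  32]
[316.9 220.5] [312 217   8  10  15]
[300.6 235.1] [297 228  11  13  27]
```

View pics/e.png

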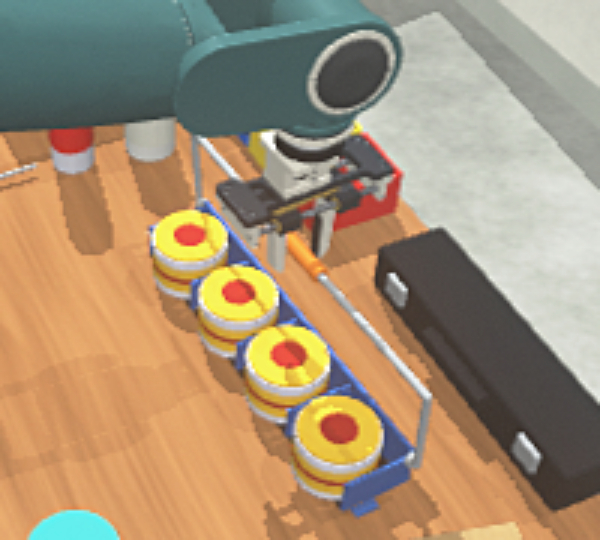

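The sleeve lies between the two fingers, so I close.

Request:
step_arm:
  moves: "0 0 0 0 1;0 0 0 0 1;0 0 0 0 1;0 0 0 0 1;0 0 0 0 1"

```text
t: 21.43
tool_pos: [0.6651, -0.0091, 0.1792]
orientation: [-0.0, 0.679, 0.734, -0.0]
contact_force: [-1.1, -0.4, 0.5]
finger_gap: 0.206
grip_force: 30.0
```

Request:
step_arm:
  moves: "0 0 0 0 1;0 0 0 0 1;0 0 0 0 1;0 0 0 0 1;0 0 0 0 1"

```text
t: 21.85
tool_pos: [0.6651, -0.0091, 0.1791]
orientation: [-0.0, 0.679, 0.734, -0.0]
contact_force: [-0.5, -0.4, 1.4]
finger_gap: 0.206
grip_force: 30.0
```

Gripped: the gap is 19 mm with 30 N on the pads. Now I follow the keeper's arc.

Request:
step_arm:
  moves: "-0.35 -0.03 -0.02 0 1;-0.49 -0.04 -0.08 0 1;-0.49 -0.04 -0.12 0 1;-0.47 -0.03 -0.17 0 1;-0.45 -0.03 -0.22 0 1"

```text
t: 22.27
tool_pos: [0.6093, -0.0132, 0.1649]
orientation: [0.001, 0.679, 0.734, 0.001]
contact_force: [6.8, 0.8, 1.1]
finger_gap: 0.205
grip_force: 30.0
```

```bash
python3 -c "
from h import *
where((.047,.0),.178)"
```

```text
t 22.27 pos [ 0.6093 -0.0132  0.1649] rack [-0.0087 -0.0001] closing 0.078 gap 19.0 F [6.8 0.8 1.1]
units to go [2.22 0.17] 0.52 twist lat -0.05
```

Forces are low. Continuing along the arc.

Request:
step_arm:
  moves: "-0.43 -0.03 -0.26 0 1;-0.4 -0.03 -0.3 0 1;-0.37 -0.03 -0.34 0 1;-0.33 -0.02 -0.38 0 1;-0.29 -0.02 -0.41 0 1"

```text
t: 22.68
tool_pos: [0.5643, -0.0165, 0.1221]
orientation: [0.002, 0.679, 0.734, 0.002]
contact_force: [20.7, 2.8, -7.1]
finger_gap: 0.208
grip_force: 30.0
```

Request:
step_arm:
  moves: "-0.25 -0.02 -0.43 0 1;-0.2 -0.01 -0.46 0 1;-0.16 -0.01 -0.48 0 1;0 0 0 0 1;0 0 0 0 1"

```text
t: 23.1
tool_pos: [0.5512, -0.0175, 0.088]
orientation: [0.003, 0.679, 0.734, 0.003]
contact_force: [32.2, 1.5, -13.2]
finger_gap: 0.205
grip_force: 30.0
```

```bash
python3 -c "
from h import *
where((-.075,.0),.053)"
```

```text
t 23.1 pos [ 0.5512 -0.0175  0.088 ] rack [-0.067  -0.0001] closing 0.078 gap 19.1 F [ 32.2   1.5 -13.2]
units to go [-0.32 -0.02] -1.4 twist lat -0.05
```

Request:
step_arm:
  moves: "0.1 0.01 -0.3 0 1;0 0 -0.4 0 1;0 0 -0.4 0 1;0 0 -0.2 0 1;0 0 0 0 1"

```text
t: 23.52
tool_pos: [0.5498, -0.0178, 0.0556]
orientation: [-0.0, 0.679, 0.734, -0.001]
contact_force: [-15.1, -3.1, 14.0]
finger_gap: 0.204
grip_force: 30.0
```

```bash
python3 -c "
from h import *
where((-.075,.0),.053)"
```

```text
t 23.52 pos [ 0.5498 -0.0178  0.0556] rack [-0.0684 -0.0003] closing 0.078 gap 19.0 F [-15.1  -3.1  14. ]
units to go [-0.26 -0.01] -0.11 twist lat -0.05
```

Request:
step_arm:
  moves: "-0.1 0 -0.1 0 1;0 0 -0.1 0 1;0 0 -0.1 0 1;0 0 0 0 1;0 0 0 0 1"

```text
t: 23.93
tool_pos: [0.5498, -0.0178, 0.051]
orientation: [0.002, 0.679, 0.734, 0.001]
contact_force: [-9.6, -2.9, 33.8]
finger_gap: 0.206
grip_force: 30.0
```

The stop seems reached: 34 N with the bar at hinge height. I'll open only a little, since the divider is near, lift off and check.

Request:
step_arm:
  moves: "0 0 0 0 0.7;0 0 0 0 0.65;0 0 0 0 0.65;0 0 0 0 0.65;0 0 0 0 0.65"

```text
t: 24.35
tool_pos: [0.5479, -0.0173, 0.047]
orientation: [-0.0, 0.679, 0.734, -0.0]
contact_force: [0.4, -0.3, -0.4]
finger_gap: 0.353
grip_force: 0.0
```

Request:
step_arm:
  moves: "0 0 0.5 0 0.65;0 0 1 0 0.65;0 0 1 0 0.65;0 0 1 0 0.65;0 0 1 0 0.65"

```text
t: 24.77
tool_pos: [0.5479, -0.0173, 0.162]
orientation: [0.0, 0.679, 0.734, 0.0]
contact_force: [0.9, -0.5, -0.6]
finger_gap: 0.351
grip_force: 0.0
```

Request:
step_arm:
  moves: "-1 0 1 0 0.65;-1 0 1 0 0.65;-1 0 0 0 0.65;-1 0 0 0 0.65;-1 0 0 0 0.65"

```text
t: 25.18
tool_pos: [0.4219, -0.0173, 0.211]
orientation: [0.0, 0.679, 0.734, 0.0]
contact_force: [-0.0, -0.6, 0.6]
finger_gap: 0.35
grip_force: 0.0
```

```bash
python3 -c "
from h import *
where()
im={n:get_image(n) for n in('top','side')}
tins(im['top'])
for n in im:
  for c,s in blobs(n,(6,170,120),(19,255,255),15,im[n]):
    if s[2]<40 and 200<c[0]<320: print(n,c.round(1),s,torack(ray(n,*c,.05)).round(4))
cv2.imwrite('pics/f.png',np.hstack([cv2.resize(im[n][y:y+150,x:x+200,::-1],None,fx=2,fy=2) for n,x,y in(('top',160,100),('side',200,100))]))
"
```

```text
t 25.18 pos [ 0.4219 -0.0173  0.211 ] rack [-0.1959  0.0095] closing 0.078 gap 32.5 F [-0.  -0.6  0.6]
yel 195.7 155.6 13.9 [0.6069 0.1657]
yel 231.4 151.7 13.9 [0.6188 0.045 ]
yel 266.0 148.1 14.0 [ 0.6299 -0.0718]
yel 301.5 147.7 13.9 [ 0.6302 -0.1917]
yel 152.5 85.5 25.7 [0.8494 0.3135]
red [301.2 147.8] 78 [ 0.6299 -0.1908]
red [265.5 148.7] 80 [ 0.6281 -0.0703]
red [231.1 151.6] 78 [0.6193 0.046 ]
red [195.6 156. ] 76 [0.6056 0.1661]
red [116.2 176.7] 117 [0.5379 0.4344]
red [117.9 238.1] 242 [0.3314 0.4266]
red [ 11.4 118. ] 66 [0.7423 0.7945]
red [ 10.9 173.2] 53 [0.5532 0.7917]
top [265.4 148.5] [260 143  12  12  55] [ 0.0098 -0.0585]
top [301.4 147.8] [296 142  12  12  48] [ 0.0019 -0.1811]
top [231.4 151.6] [225 146  13  12  57] [0.0086 0.0586]
top [251.6 171.6] [236 168  30   8 159] [-0.0656 -0.0049]
side [269.6 190.9] [264 185  15  12  40] [-0.0496  0.0317]
side [269.2 199.2] [261 189  18  21  81] [-0.0706 -0.0028]
side [287.2 212.1] [282 206  15  11  35] [-0.0434 -0.0848]
side [300.5 235. ] [296 228  12  13  29] [-0.0544 -0.19  ]
```

View pics/f.png

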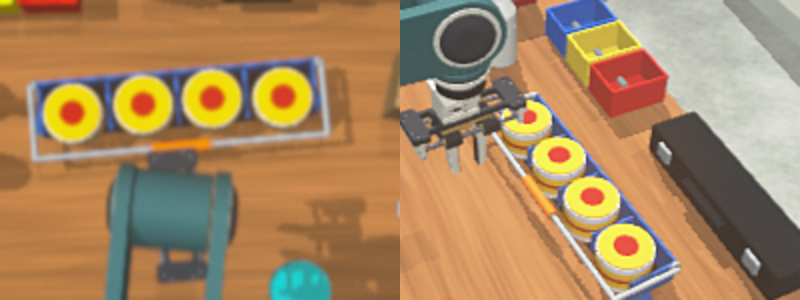

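The bar is down in front of all four tins. To be sure it's on its stop, I'll press the sleeve from above with shut fingers; tips should touch near TCP z=0.082.

Request:
step_arm:
  moves: "1 0 0 0 1;1 0 0 0 1;1 0 0 0 1;1 0 0 0 1;1 0 0 0 1"

```text
t: 25.7
tool_pos: [0.5498, -0.0173, 0.2103]
orientation: [0.0, 0.679, 0.734, 0.0]
contact_force: [-1.1, -0.7, 0.2]
finger_gap: 0.044
grip_force: 0.0
```

Request:
step_arm:
  moves: "0 0 -1 0 1;0 0 -1 0 1;0 0 -1 0 1;0 0 -1 0 1;0 0 -0.6 0 1"

```text
t: 26.12
tool_pos: [0.5478, -0.0173, 0.0925]
orientation: [-0.001, 0.679, 0.734, -0.001]
contact_force: [0.4, 0.2, -0.2]
finger_gap: 0.006
grip_force: 0.0
```

Request:
step_arm:
  moves: "0 0 -0.1 0 1;0 0 -0.1 0 1;0 0 -0.1 0 1;0 0 0 0 1;0 0 0 0 1"

```text
t: 26.53
tool_pos: [0.5486, -0.0174, 0.0885]
orientation: [0.001, 0.679, 0.734, 0.0]
contact_force: [-0.4, 0.4, -0.0]
finger_gap: 0.004
grip_force: 0.0
```

Request:
step_arm:
  moves: "0 0 -0.1 0 1;0 0 -0.1 0 1;0 0 0 0 1;0 0 0 0 1;0 0 0 0 1"

```text
t: 26.95
tool_pos: [0.5481, -0.0174, 0.0824]
orientation: [-0.0, 0.679, 0.734, -0.0]
contact_force: [-0.3, 0.1, 0.9]
finger_gap: 0.008
grip_force: 0.0
```

Request:
step_arm:
  moves: "0 0 -0.08 0 1;0 0 0 0 1;0 0 0 0 1;0 0 0 0 1;0 0 0 0 1"

```text
t: 27.37
tool_pos: [0.5483, -0.0174, 0.082]
orientation: [0.0, 0.679, 0.734, 0.0]
contact_force: [-9.7, 0.7, 18.3]
finger_gap: 0.005
grip_force: 9.3
```

Stiff contact came at exactly z=0.082: 18 N, where 2–6 N would move the bar. It is on its stop, so I retreat and hand in.

Request:
step_arm:
  moves: "0 0 0.5 0 1;0 0 1 0 1;0 0 1 0 1;0 0 1 0 1;0 0 1 0 1"

```text
t: 27.78
tool_pos: [0.5479, -0.0174, 0.1945]
orientation: [0.0, 0.679, 0.734, 0.0]
contact_force: [0.5, 0.3, -0.3]
finger_gap: 0.005
grip_force: 0.0
```

Request:
step_arm:
  moves: "-1 0 0 0 1;-1 0 0 0 1;-1 0 0 0 1;0 0 0 0 1;0 0 0 0 1"

```text
t: 28.2
tool_pos: [0.4727, -0.0174, 0.1937]
orientation: [0.001, 0.679, 0.734, 0.001]
contact_force: [0.2, 0.1, 0.0]
finger_gap: 0.006
grip_force: 0.0
```

```bash
python3 -c "
from h import *
tins();where();print(job_done())"
```

```text
yel 195.7 155.6 13.9 [0.6069 0.1657]
yel 231.4 151.9 14.0 [0.6184 0.045 ]
yel 266.0 148.4 14.1 [ 0.629  -0.0719]
yel 301.7 147.7 14.0 [ 0.6302 -0.1924]
yel 152.5 85.5 25.7 [0.8494 0.3135]
red [301.2 147.8] 77 [ 0.63   -0.1907]
red [265.5 148.7] 80 [ 0.6281 -0.0703]
red [231.1 151.6] 78 [0.6193 0.046 ]
red [195.6 156. ] 76 [0.6056 0.1661]
red [116.3 177. ] 120 [0.5368 0.434 ]
red [117.9 238.1] 245 [0.3317 0.4266]
red [ 10.9 136.7] 109 [0.678  0.7947]
t 28.25 pos [ 0.4733 -0.0174  0.1936] rack [-0.1446  0.0057] closing 0.078 gap 0.7 F [-1.   0.   0.7]
the job is handed in; nothing more can be done
None
```

Job handed in at 28 s: both spare tins are upright and right back in bays 2 and 3, the keeper bar is down on its stop, and the two stocked tins have not moved; no verdict came back.

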